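# Enable the bench grinder with the hold-to-run plug

## Task

Slide the dust shutter of the blue hold-to-run box fully open, put the red and yellow plug into the socket under it with the plug's two lugs in the two slots, push it down against the spring until its flange is flush on the box, and twist it a quarter turn clockwise (seen from above) to its stop. Its springs lift it and turn it back if it is let go, so finish while still gripping it, pushed fully down and turned to the stop. Leave the tape roll, the screw jar and the screwdriver where they are.

Things in the scene. Friction and masses are not known exactly. Their poses are not given: they have to be found in the camera images.
- station: Blue box fixed to the bench; place and yaw vary. Origin on the bench (z = 0) straight below the socket's axis. In its frame it spans x -50 to 50, y -50 to 145 mm; flat top 60 mm above the bench. Two aluminium rails along y (|x| = 33 to 39 mm) stand 6 mm above the top; the shutter slides between them. A green dot lies at y = -40 mm.
- socket (a point): Centre of the socket's mouth, on the box's top face (60 mm above the bench); axes as the station. Round hole 32 mm across with two slots 15 mm wide running out along station +x and -x to 25.5 mm from the axis, in line with yellow marks. The top is 6 mm thick, hollow beneath; the slots are open right through it.
- shutter_tab (a point): Centre of the top of the shutter's grip tab: black, upright, 28 mm (station x) by 12 mm (station y), 34 mm tall, its top 38.5 mm above the box top. It is 45 mm from the socket axis towards station +y when shut, 115 mm when open. Axes as the station.
- shutter (a joint): Steel shutter plate (4 mm thick, 58 by 85 mm) lying over the socket, slides along station +y. 0 = shut, 0.070 m = fully open, at its stop. It stays where it is left; friction about 2 N. Starts at 0 to 0.025, where it always blocks the socket.
- plunger (a joint): Spring plunger in the socket, 22 mm across, its top 8 mm below the box top at rest. 0 = up, grows as the plug pushes it down, about 0.010 m when the flange is flush on the box top. Spring force 4 N at first touch, 10 N when flush.
- return_ring (a joint): Spring return ring under the box top, turned by the plug's lugs. 0 = at rest, grows clockwise seen from above to its stop at 1.42 rad. The lugs meet it after the plug has turned about 0.16 rad, so the plug has turned about 1.57 rad at the stop. Return torque 0.05 to 0.16 N m; friction of the pressed plug adds up to 0.3 N m.
- plug: Loose plug, about 150 g, standing upright on the bench. Origin at the centre of its underside. Steel stem 27 mm across, 18 mm tall; at its lowest 6 mm two steel lugs along its x (44 mm over both, 10 mm wide). Yellow flange 56 mm across, z = 18 to 26 mm. Red wing grip, 46 mm (x) by 14 mm (y), z = 26 to 58 mm, white line on top along x. Same after a half turn.
- plug_flange (a point): Centre of the flange's underside, 18 mm above the plug's origin; meets socket when fully home. Axes as the plug. The plug enters with its wing (and so its lugs) in line with the slots; the lugs can turn beneath the box top once the flange is less than 6 mm above it.
- plug_grip (a point): Point in the middle of the wing grip, on the plug's axis, 50 mm above its origin (8 mm under the wing's top). Axes as plug.
- tape_roll: Bystander: grey roll of tape lying flat, 90 mm across, 45 mm tall. Origin at the centre of its underside.
- screw_jar: Bystander: clear jar with an orange cap, 64 mm across, 85 mm tall. Origin at the centre of its underside.
- screwdriver: Bystander: screwdriver with a green handle, lying along its own x. Origin under its middle.

How it is judged:
On the way, in this order (a step that is already met when the one before it is completed fails the run):
1. the shutter is slid fully open (64 mm or more) (value of joint shutter above 0.064 m), for 0.2 s.
2. the plug is pushed into the socket, its flange within 6 mm of the box top (horizontal distance between plug_flange and socket below 0.005 m and angle between plug's own z axis and vertical below 0.12 rad and z of plug_flange in the frame of socket below 0.006 m), for 0.1 s.
3. the plug is twisted a quarter turn clockwise, turning the return ring to its stop (horizontal distance between plug_flange and socket below 0.005 m and angle between plug's own z axis and vertical below 0.12 rad and value of joint return_ring above 1.2 rad and angle between the x axis of plug and the x axis of station, either way round above 1.25 rad), for 0.2 s.
At the end, for the whole second after the job is handed in: Fingers grip the plug (over 3 N); it stands upright (0.12 rad) and still in the socket (axis within 5 mm), flange within 3 mm of the box top, plunger down over 7 mm, turned over 1.25 rad from the slots with the ring beyond 1.2 rad; shutter open 64 mm or more (all of step 3 and z of plug_flange in the frame of socket below 0.003 m and value of joint shutter above 0.064 m and value of joint plunger above 0.007 m and contact force between the fingers and plug above 3 N and linear speed of plug below 0.02 m/s); the arm keeps its last pose, push and grip.
It fails at once if the tape roll is pushed away (over 30 mm) (distance of tape_roll from where it was at the start of the episode above 0.03 m).
It fails at once if the screw jar is pushed away (over 30 mm) (distance of screw_jar from where it was at the start of the episode above 0.03 m).
It fails at once if the screwdriver is pushed away (over 30 mm) (distance of screwdriver from where it was at the start of the episode above 0.03 m).
It also fails if it takes over 51 s, if anything falls off the work surface, if the arm or the gripper's body presses on something with over 40 N, if the wrist force passes 120 N, or if a joint passes its speed limit or range.

## Robot

A 6-joint arm with a two-finger parallel gripper is mounted at the origin on the work surface. World frame = base frame: x ahead of the robot, y to its left, z up, the work surface at z = 0. Lengths are in m, angles in rad, forces in N, time in s.
With the tool pointing down it reaches from about 0.275 to 0.825 m from the base axis. Payload 4.9 kg.
Tool frame: the origin (TCP) lies between the finger pads; the fingertips stand 8 mm ahead of it and the grasp point (between the pads) lies 11 mm behind it; z points along the fingers, y is the line along which they close (so a half turn about z gives the same grasp; the last joint's range is limited). The gripper opens to 85 mm and grips with 20 to 120 N. Pads are 22 mm wide; open, the fingers measure 114 mm over their backs; the gripper's body (76 mm by 85 mm) begins 54 mm behind the grasp point. The pads swing forward as they close: fully open they stand 13 mm farther back than shut.
Start: joints at [1.16, 0.326, -0.193, 1.052, 0, 1.437], TCP at [0.15, 0.529, 0.239] pointing down, gripper open.
Joint ranges: [-2.65, 2.65], [-0.97, 1.79], [-1.3, 1.35], [-1.93, 2.1], [-1.47, 1.37], [-3.14, 3.14]. Speed limits (rad/s): [2.57, 2.57, 3.14, 3.14, 3.14, 3.14].

## Interface

Orientations are given as a unit quaternion [x, y, z, w].
In Python, from rig import arm, snapshot gives the robot as it stands (arm), with the cameras as plain functions.
- The arm moves only by the shell command python3 inch.py 'ROWS' [FORCE]. ROWS is rows parted by semicolons, their numbers by spaces, 1 to 10 of them, each of 5 numbers: dx, dy, dz in m, then a turn about the tool's z in rad, then the finger opening in m; each row shifts and turns the commanded pose from where the row before left it, along the tool's axes as they then stand; what a row does not reach is not made up. A row lasts 1/10 s, in which the tool goes at most 0.05 m and 0.15 rad, less where a joint would pass 70% of its speed; a pose out of reach is approached as far as the arm can. The fingers move at their own pace and stop on an object; FORCE is the grip in N (left out, the last holds). Time passes only in rows, so rows that do not move let the fingers close. It prints the time, the measured TCP pose, the force, the opening and the grip force at its end.
- arm.observe(): the state, without advancing time (a new reading comes with each control period).
- snapshot(name): name is "side" or "top"; returns a dict with "frame" (480x640x3 uint8, red, green, blue), "mtx" (3x3 intrinsics, pixels), "dist" ([k1, k2, p1, p2, k3] as OpenCV has them; the pictures are not rectified), "position" and "rotation" of the camera in the world. Camera axes: x right, y down, z forward; pixel columns grow to the right and rows downward; lengths in m; the calibration is good to about 2 mm. A picture is of the moment at which its call begins. There is no depth.
- arm.finish_job(): hands the job in; it is judged then, once.
The state is a dict: "time_s": time; "q": joint angles; "qd": joint speeds; "joint_torque": joint torques, N m; "tcp_pos": TCP position; "eef_rot": TCP orientation; "wrist_force": force on the tool from outside, world axes, zero at the start; "ft_torque": the same for the moment, N m; "gripper_width": finger opening in m; "grip_force": force on a finger pad.
Only numpy, scipy, OpenCV 4.12 (cv2) and the standard library are available. Lean on these libraries where they do the work, as an engineer would, in place of code of your own. Each camera call takes 0.05 s, during which the arm holds its last target. There are 200 camera calls.

## Working session

There is one attempt and no reset: what is moved stays moved. The work goes in short steps, Python scripts to look and compute and a shell command to move; the robot and the scene stay as the last step left them, time stands still between calls to the robot, and variables do not carry over. Pictures are saved under pics/ and viewed, at most 10 in all, crops included, and the job is handed in when it is done.

```bash
ls; mkdir -p pics; python3 - <<'E'
from rig import arm, snapshot
import cv2,pickle
o=arm.observe();print(o)
for n in("top","side"):
    s=snapshot(n);pickle.dump(s,open(n+'.pkl','wb'))
    cv2.imwrite(f'pics/{n}0.png',s['frame'][:,:,::-1]);print(n,s['mtx'],s['dist'],s['position'],s['rotation'])
E
```

```text
inch.py
pics
rig.py
{'time_s': 0.0, 'q': array([ 1.15979006e+00,  3.26943803e-01, -1.93584597e-01,  1.05197596e+00,
       -7.50146989e-06,  1.43661587e+00]), 'qd': array([ 5.89567697e-05, -4.50166472e-04,  6.70714229e-04, -9.09079108e-04,
        1.31918818e-04,  2.39330422e-04]), 'joint_torque': array([ 1.53937526e-04, -4.43401337e+01,  2.62440240e+01,  1.55339664e-02,
       -7.52955748e-05,  9.39032105e-06]), 'tcp_pos': array([0.15007258, 0.52854892, 0.23850158]), 'eef_rot': array([ 1.37971319e-01,  9.90435856e-01, -8.23494732e-04, -2.26315189e-04]), 'wrist_force': array([-0.51645998,  0.84178899, -0.31053853]), 'ft_torque': array([ 0.00548235,  0.01179692, -0.02008066]), 'grip_force': 0.0, 'gripper_width': 0.08494974689033098}
top [[496.17769247   0.         319.34061738]
 [  0.         496.17769247 240.43180511]
 [  0.           0.           1.        ]] [-0.11809971  0.          0.          0.          0.        ] [0.50868169 0.00571112 1.15568782] [ 0.71547638 -0.69698856  0.02746961 -0.03931808]
side [[482.2886861    0.         326.34595762]
 [  0.         482.2886861  239.31788142]
 [  0.           0.           1.        ]] [-0.05762748  0.          0.          0.          0.        ] [ 0.40365196 -0.6055198   0.86434012] [ 0.93526126 -0.130928    0.05238982 -0.32465295]
```

View pics/top0.png

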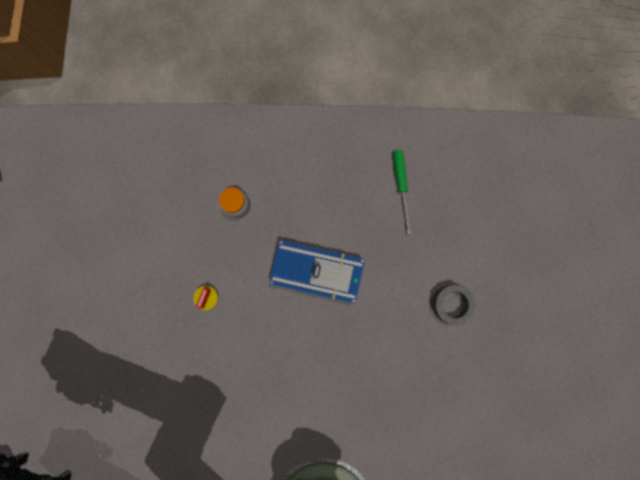

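View pics/side0.png

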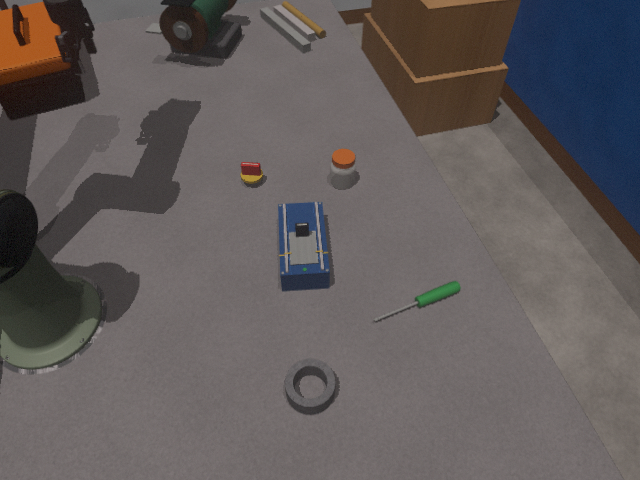

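Top view: box centred near (318,270), its tab at (317,269), green dot at (356,281), yellow marks at (343,258) and (334,296), plug at (205,298). The side view shows the plug at (251,173), the tab at (302,229) and the dot at (305,269).

```bash
cat > h.py <<'E'
import numpy as np,cv2,pickle
from scipy.spatial.transform import Rotation as R
def load(n): return pickle.load(open(n+'.pkl','rb'))
def ray(s,p):
    u=cv2.undistortPoints(np.array(p,float).reshape(-1,1,2),s['mtx'],np.array(s['dist'])).reshape(-1,2)
    r=np.array(s['rotation']); M=r if r.shape==(3,3) else R.from_quat(r).as_matrix()
    return np.array(s['position']),np.c_[u,np.ones(len(u))]@M.T
def plane(s,p,z):
    o,d=ray(s,p); return o+d*((z-o[2])/d[:,2])[:,None]
def tri(s1,p1,s2,p2):
    o1,d1=ray(s1,p1);o2,d2=ray(s2,p2);d1=d1[0];d2=d2[0]
    t=np.linalg.lstsq(np.c_[d1,-d2],o2-o1,rcond=None)[0]
    a=o1+t[0]*d1;b=o2+t[1]*d2; return (a+b)/2,np.linalg.norm(a-b)
COL={'blue':((100,120,40),(125,255,255)),'yellow':((22,120,90),(34,255,255)),'green':((45,100,40),(90,255,255)),'red':((0,130,70),(6,255,255)),'red2':((174,130,70),(180,255,255))}
def blobs(s,c,roi,mn=3):
    hsv=cv2.cvtColor(s['frame'],cv2.COLOR_RGB2HSV); m=cv2.inRange(hsv,*COL[c])
    if c=='red': m|=cv2.inRange(hsv,*COL['red2'])
    x0,y0,x1,y1=roi; k=np.zeros_like(m);k[y0:y1,x0:x1]=m[y0:y1,x0:x1]
    n,l,st,ce=cv2.connectedComponentsWithStats(k,connectivity=8)
    return [(st[i,4],ce[i].round(2),np.argwhere(l==i)[:,::-1]) for i in range(1,n) if st[i,4]>=mn]
E
python3 - <<'E'
from h import *
T,S=load('top'),load('side')
for s,n,b,p in((T,'top',(262,230,372,310),(185,275,225,320)),(S,'side',(270,195,335,295),(235,155,270,190))):
    print(n)
    for c,z,roi in(('yellow',.060,b),('green',.06,b),('blue',.06,b),('red',.058,p),('yellow',.026,p)):
        for a,ce,px in blobs(s,c,roi):
            print(c,a,ce,plane(s,ce,z)[0].round(4))
            if a>25:
                r=cv2.minAreaRect(plane(s,px,z)[:,:2].astype(np.float32)*1000);print('   rect',r)
    x0,y0,x1,y1=b;cv2.imwrite(f'pics/{n}c.png',cv2.resize(s['frame'][y0:y1,x0:x1,::-1],None,fx=6,fy=6,interpolation=cv2.INTER_CUBIC)[:600])
E
python3 -c "
import cv2,numpy as np
a=cv2.imread('pics/topc.png');b=cv2.imread('pics/sidec.png');
b=cv2.resize(b,None,fx=.8,fy=.8);a=cv2.resize(a,None,fx=.7,fy=.7)
o=np.zeros((600,800,3),np.uint8);o[:a.shape[0],:a.shape[1]]=a;o[:b.shape[0],800-b.shape[1]:]=b;cv2.imwrite('pics/crop.png',o)"
```

```text
top
green 12 [355.5 280. ] [ 0.5268 -0.0565  0.06  ]
blue 218 [311.19 248.72] [0.5934 0.0431 0.06  ]
   rect ((593.27392578125, 42.674339294433594), (130.75033569335938, 8.333330154418945), 78.47059631347656)
blue 1087 [292.61 265.77] [0.5545 0.0831 0.06  ]
   rect ((553.70654296875, 82.7957763671875), (86.96356964111328, 68.19873809814453), 78.6846694946289)
blue 60 [352.2 257.9] [ 0.5754 -0.0482  0.06  ]
   rect ((575.2294921875, -48.409523010253906), (34.22126770019531, 8.253582954406738), 80.11881256103516)
blue 217 [355.21 279.97] [ 0.5269 -0.0558  0.06  ]
   rect ((526.6221313476562, -55.76581573486328), (18.946975708007812, 63.01306915283203), 78.2598648071289)
blue 197 [302.54 289.07] [0.5038 0.0596 0.06  ]
   rect ((503.80926513671875, 60.12030792236328), (129.921630859375, 7.393287658691406), 78.77218627929688)
blue 52 [343.4  298.37] [ 0.4858 -0.0308  0.06  ]
   rect ((485.8306884765625, -30.824514389038086), (34.044498443603516, 6.892036437988281), 78.99073028564453)
red 67 [203.39 298.61] [0.476  0.2799 0.058 ]
   rect ((476.6557312011719, 281.9061279296875), (12.9626808
[... 1056 characters left out ...]
073 0.0017 0.06  ]
blue 4 [317.5 247.5] [ 0.5675 -0.0124  0.06  ]
blue 62 [325.52 260.53] [ 0.5743 -0.0493  0.06  ]
   rect ((574.2411499023438, -50.06221389770508), (35.654850006103516, 8.846583366394043), 79.17059326171875)
blue 362 [300.75 268.  ] [ 0.5207 -0.0537  0.06  ]
   rect ((526.4696655273438, -47.28839111328125), (44.991119384765625, 94.69357299804688), 74.36668395996094)
red 201 [250.27 168.57] [0.4758 0.2638 0.058 ]
   rect ((475.53338623046875, 266.2560119628906), (42.03388595581055, 46.9491081237793), 74.38385772705078)
yellow 99 [250.21 177.61] [0.4726 0.2665 0.026 ]
   rect ((472.3975524902344, 264.5893249511719), (25.862497329711914, 50.620384216308594), 70.30987548828125)
```

View pics/crop.png

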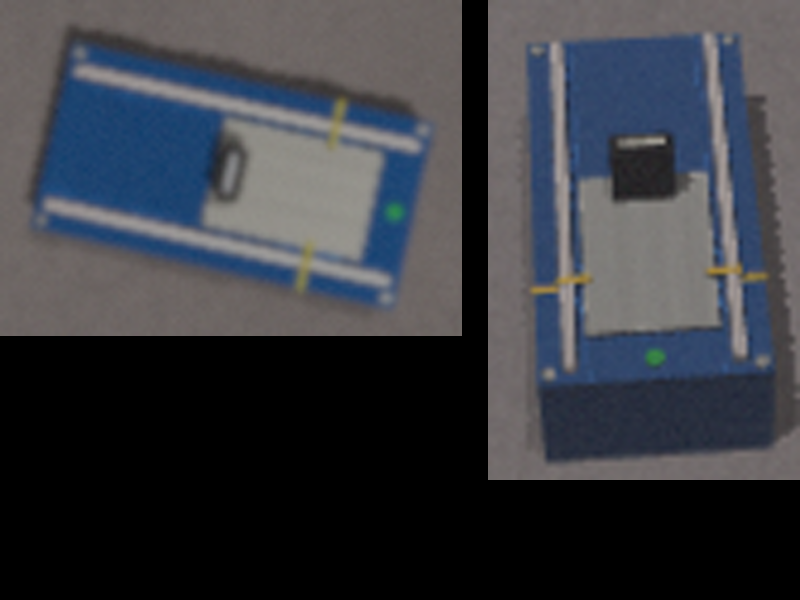

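Crop shows the shutter shut or nearly so. The tab is at about (317,270) in the top view, with the yellow marks at (343,259) and (334.6,293.6). Refining the numbers next.

```bash
python3 - <<'E'
from h import *
T,S=load('top'),load('side')
print('marks top',plane(T,[(343,259),(334.6,293.6)],.06).round(4)); print('marks side',plane(S,[(281.5,255.4),(325.6,252.7)],.06).round(4))
print('tab',plane(T,[(317,270.5)],.0985).round(4),plane(S,[(302.1,224.4)],.0985).round(4),tri(T,(317,270.5),S,(302.1,224.4)))
print('dot',tri(T,(355.5,280),S,(304.5,269)))
for s,p,z in((T,(185,275,225,320),.024),(S,(235,155,270,190),.024)):
    y=np.vstack([b[2] for b in blobs(s,'yellow',p)]); w=plane(s,y,z)[:,:2].astype(np.float32)*1000
    print('flange circle',cv2.minEnclosingCircle(w))
    r=np.vstack([b[2] for b in blobs(s,'red',p)]);print('red bbox',r.min(0),r.max(0))
    hsv=cv2.cvtColor(s['frame'],cv2.COLOR_RGB2HSV);m=np.array([q for q in np.argwhere((hsv[...,1]<90)&(hsv[...,2]>130))[:,::-1] if p[0]<q[0]<p[2] and p[1]<q[1]<p[3]]);print('white',len(m),m.mean(0) if len(m) else '')
    if len(m)>5:
        w=plane(s,m,.058)[:,:2];u,_,vt=np.linalg.svd(w-w.mean(0));print(w.mean(0),np.degrees(np.arctan2(vt[0,1],vt[0,0])),np.ptp(w@vt[0]))
a=cv2.resize(T['frame'][275:320,185:225,::-1],None,fx=10,fy=10,interpolation=cv2.INTER_CUBIC);b=cv2.resize(S['frame'][155:190,233:271,::-1],None,fx=10,fy=10,interpolation=cv2.INTER_CUBIC)
o=np.zeros((450,800,3),np.uint8);o[:450,:400]=a;o[:350,420:800]=b;cv2.imwrite('pics/plug.png',o)
E
```

```text
marks top [[ 0.5724 -0.0279  0.06  ]
 [ 0.4958 -0.0112  0.06  ]]
marks side [[ 0.4901 -0.0122  0.06  ]
 [ 0.5801 -0.0301  0.06  ]]
tab [[0.5442 0.028  0.0985]] [[0.545  0.026  0.0985]] (array([0.54487831, 0.02799045, 0.09617566]), np.float64(0.0011739756338883635))
dot (array([ 0.52726508, -0.05668149,  0.05789659]), np.float64(0.0008680864927315975))
flange circle ((478.004150390625, 284.0291748046875), 28.89042091369629)
red bbox [196 289] [208 308]
white 12 [201.58333333 297.5       ]
[0.47830264 0.28405624] 159.05378816776647 0.030867364430365862
flange circle ((476.05810546875, 276.5781555175781), 25.441020965576172)
red bbox [241 162] [259 174]
white 12 [250.  163.5]
[0.4784458  0.28169213] -23.64231165673256 0.034625577524216355
```

View pics/plug.png

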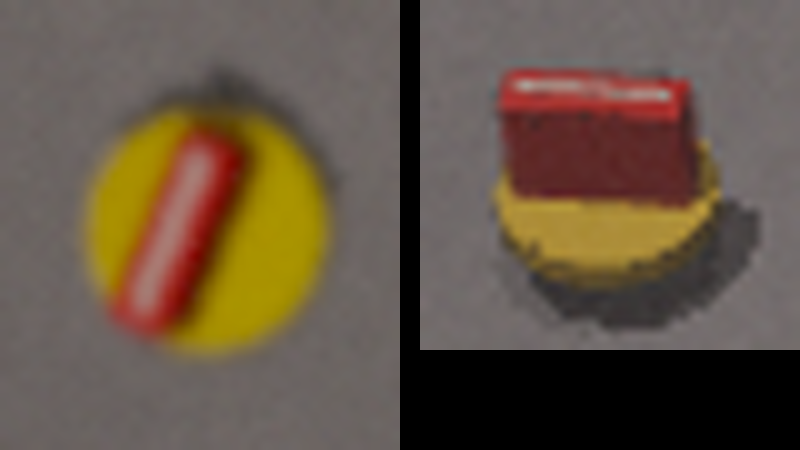

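Plug: in both views the white line centres near world (0.478, 0.283), with yaw about -22°. Station: socket at about (0.535, -0.019), yaw about -11.3°, tab 47 mm from the axis. I'll move over the tab.

```bash
cat > d.py <<'E'
import sys
from h import *
from rig import arm, snapshot
# usage: d.py x y z yyaw_deg -> tool-axis delta; then turn
o=arm.observe();M=R.from_quat(o['eef_rot']).as_matrix();t=np.array(list(map(float,sys.argv[1:4])))
yw=np.arctan2(M[1,1],M[0,1]);k=(yw-np.radians(float(sys.argv[4]))+np.pi/2)%np.pi-np.pi/2
print('d tool',((t-o['tcp_pos'])@M).round(4),'turn',k.round(4),'z',M[:,2].round(4),'w',o['gripper_width'].round(4),'t',o['time_s'],o['q'].round(2))
E
r='-.0258 -.0187 .004 0 .085'
python3 inch.py '-.0258 -.0187 .004 0 .085;-.0258 -.0187 .004 0 .085;-.0258 -.0187 .004 0 .085;-.0258 -.0187 .004 0 .085;-.0258 -.0187 .004 0 .085;-.0258 -.0187 .004 0 .085;-.0258 -.0187 .004 0 .085;-.0258 -.0187 .004 0 .085;-.0258 -.0187 .004 0 .085;-.0258 -.0187 .004 0 .085'
python3 inch.py '-.0258 -.0187 .004 0 .085;-.0258 -.0187 .004 0 .085;-.0258 -.0187 .004 0 .085;-.0258 -.0187 .004 0 .085;-.0258 -.0187 .004 0 .085;-.0258 -.0187 .004 0 .085;-.0258 -.0187 .004 0 .085;-.0258 -.0187 .004 0 .085;-.0258 -.0187 .004 0 .085;-.0258 -.0187 .004 0 .085'
python3 inch.py '0 0 0 -.079 .05;0 0 0 0 .05;0 0 0 0 .05'
python3 d.py .5446 .0272 .078 78.7
```

```text
time_s: 1.1
tcp_pos: [0.3478, 0.2775, 0.1989]
eef_rot: [0.138, 0.99, -0.0, -0.0]
wrist_force: [0.3, 0.2, 0.1]
gripper_width: 0.0849
grip_force: 0.0
time_s: 2.1
tcp_pos: [0.5448, 0.0272, 0.1587]
eef_rot: [0.138, 0.99, 0.0, -0.0]
wrist_force: [0.7, 0.2, 0.2]
gripper_width: 0.085
grip_force: 0.0
time_s: 2.4
tcp_pos: [0.5439, 0.0285, 0.1589]
eef_rot: [0.099, 0.995, 0.0, -0.001]
wrist_force: [0.3, -0.5, -0.2]
gripper_width: 0.0501
grip_force: 0.0Traceback (most recent call last):
  File "d.py", line 7, in <module>
    print('d tool',((t-o['tcp_pos'])@M).round(4),'turn',k.round(4),'z',M[:,2].round(4),'w',o['gripper_width'].round(4),'t',o['time_s'],o['q'].round(2))
                                                                                           ^^^^^^^^^^^^^^^^^^^^^^^^
AttributeError: 'float' object has no attribute 'round'
```

```bash
sed -i "s/o\['gripper_width'\].round(4)/o['gripper_width']/" d.py
python3 inch.py '-.0007 -.0011 .01 0 .05;0 0 .01 0 .05;0 0 .01 0 .05;0 0 .01 0 .05;0 0 .01 0 .05;0 0 .01 0 .05;0 0 .01 0 .05;0 0 .01 0 .05;0 0 0 0 .0;0 0 0 0 0' 40
python3 inch.py '0 0 0 0 0;0 0 0 0 0;0 0 0 0 0;0 0 0 0 0'
python3 d.py .5446 .0272 .078 78.7
```

```text
time_s: 3.4
tcp_pos: [0.5448, 0.0271, 0.0791]
eef_rot: [0.099, 0.995, 0.0, -0.0]
wrist_force: [0.3, 0.2, 0.4]
gripper_width: 0.022
grip_force: 0.0
time_s: 3.8
tcp_pos: [0.5452, 0.0271, 0.0796]
eef_rot: [0.099, 0.995, 0.0, 0.0]
wrist_force: [-0.4, 0.2, 1.0]
gripper_width: 0.0116
grip_force: 43.0
d tool [0.0006 0.     0.0016] turn -0.0005 z [ 7.e-04 -0.e+00 -1.e+00] w 0.011636181991765476 t 3.8 [-0.09  0.48 -0.41  0.68  0.    0.11]
```

```bash

python3 inch.py '0 .006 0 0 0;0 .006 0 0 0;0 .006 0 0 0;0 .006 0 0 0;0 .006 0 0 0;0 .006 0 0 0;0 .006 0 0 0;0 .006 0 0 0;0 .006 0 0 0;0 .006 0 0 0'
python3 inch.py '0 .003 0 0 0;0 .002 0 0 0;0 .001 0 0 0;0 .001 0 0 0;0 0 0 0 0'
python3 d.py .5446 .0272 .078 78.7
```

```text
time_s: 4.8
tcp_pos: [0.557, 0.0864, 0.0796]
eef_rot: [0.099, 0.995, -0.0, 0.0]
wrist_force: [-0.1, -2.9, 5.6]
gripper_width: 0.0114
grip_force: 43.7
time_s: 5.3
tcp_pos: [0.5584, 0.0934, 0.0796]
eef_rot: [0.099, 0.995, 0.0, 0.0]
wrist_force: [-0.8, -1.7, 5.0]
gripper_width: 0.0114
grip_force: 43.7
d tool [ 0.0005 -0.0676  0.0015] turn -0.0002 z [ 6.e-04  4.e-04 -1.e+00] w 0.011380013018778676 t 5.3 [ 0.04  0.51 -0.36  0.7   0.    0.23]
```

```bash

python3 inch.py '0 .001 0 0 0;0 .001 0 0 0;0 0 0 0 0'
python3 inch.py '0 .001 0 0 0;0 .001 0 0 0;0 0 0 0 0'
```

```text
time_s: 5.6
tcp_pos: [0.5584, 0.0935, 0.0795]
eef_rot: [0.099, 0.995, -0.002, 0.0]
wrist_force: [-2.1, -7.0, 6.4]
gripper_width: 0.0112
grip_force: 43.9
time_s: 5.9
tcp_pos: [0.5585, 0.0936, 0.0795]
eef_rot: [0.1, 0.995, -0.004, -0.0]
wrist_force: [-2.8, -13.4, 7.5]
gripper_width: 0.0112
grip_force: 44.0
```

```bash

python3 inch.py '0 -.003 0 0 0;0 0 0 0 .05;0 0 0 0 .05;0 0 0 0 .05;0 0 -.01 0 .05;0 0 -.02 0 .06;0 0 -.03 0 .06;0 0 -.03 0 .06;0 0 0 0 .06'
python3 d.py .478 .283 .039 68.2
```

```text
time_s: 6.8
tcp_pos: [0.5613, 0.0942, 0.1742]
eef_rot: [0.099, 0.995, 0.001, 0.004]
wrist_force: [0.2, 0.5, -0.1]
gripper_width: 0.0601
grip_force: 0.0
d tool [0.1197 0.1685 0.1347] turn 0.183 z [ 8.e-03  6.e-04 -1.e+00] w 0.06009292711372441 t 6.8 [ 0.04  0.41 -0.25  0.91  0.    0.23]
```

```bash

python3 inch.py '.015 .0211 0 0 .06;.015 .0211 0 0 .06;.015 .0211 0 0 .06;.015 .0211 0 0 .06;.015 .0211 .005 0 .06;.015 .0211 .005 0 .06;.015 .0211 .01 0 .06;.015 .0211 .01 0 .06;0 0 .02 .1 .06;0 0 .02 .083 .06'
python3 inch.py '0 0 0 0 .06;0 0 0 0 .06'
python3 d.py .478 .283 .039 68.2
python3 - <<'E'
from h import *
from rig import arm, snapshot
S=snapshot('side');T=snapshot('top')
for n,s in(('top1',T),('side1',S)):pickle.dump(s,open(n+'.pkl','wb'))
a=cv2.resize(S['frame'][60:300,200:380,::-1],None,fx=2.4,fy=2.4,interpolation=cv2.INTER_CUBIC);b=cv2.resize(T['frame'][230:330,180:370,::-1],None,fx=1.9,fy=2,interpolation=cv2.INTER_CUBIC)
o=np.zeros((600,800,3),np.uint8);o[:a.shape[0],:a.shape[1]]=a;o[:b.shape[0],435:435+b.shape[1]]=b;cv2.imwrite('pics/p1.png',o)
E
```

```text
time_s: 7.8
tcp_pos: [0.4732, 0.284, 0.0988]
eef_rot: [0.19, 0.982, 0.0, 0.0]
wrist_force: [1.3, -0.5, -0.8]
gripper_width: 0.0598
grip_force: 0.0
time_s: 8.0
tcp_pos: [0.4734, 0.2828, 0.0992]
eef_rot: [0.188, 0.982, -0.0, -0.001]
wrist_force: [0.9, 0.5, -0.1]
gripper_width: 0.0602
grip_force: 0.0
d tool [-0.0043  0.002   0.0602] turn 0.0015 z [-1.2e-03 -4.0e-04 -1.0e+00] w 0.060162553178125314 t 8.0 [ 0.4   0.46 -0.38  0.73  0.    0.78]
```

View pics/p1.png

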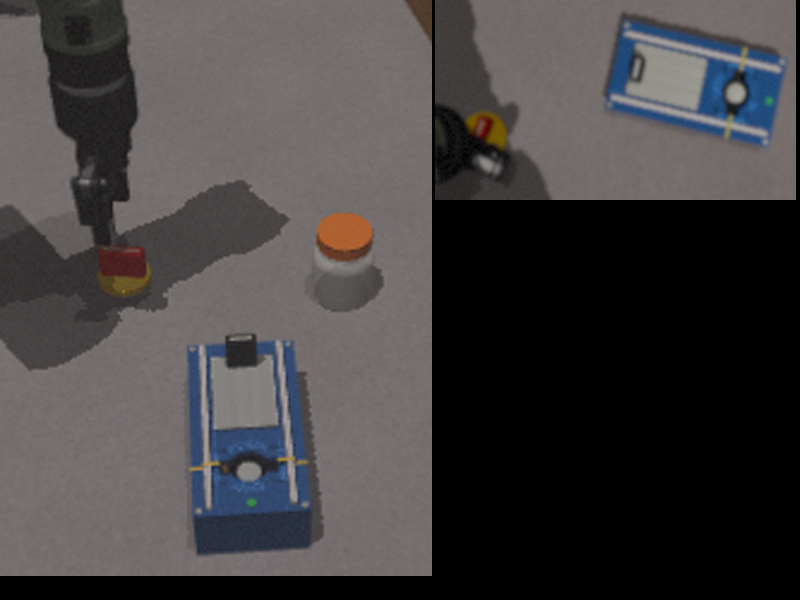

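Shutter is open at its stop and the socket and slots are clear; the plunger is near (338,276.5) in the top view. Refining the socket position while descending on the plug.

```bash

python3 inch.py '-.0043 .002 0 0 .06;0 0 .01 0 .06;0 0 .01 0 .06;0 0 .01 0 .06;0 0 .01 0 .06;0 0 .01 0 .06;0 0 .01 0 .06;0 0 0 0 .06'
python3 d.py .478 .283 .039 68.2
python3 - <<'E'
from h import *
for n,roi in(('top1',(322,262,350,292)),('side1',(285,240,325,262))):
    s=load(n);g=cv2.cvtColor(s['frame'],cv2.COLOR_RGB2HSV);x0,y0,x1,y1=roi
    m=(g[...,2]<55).astype(np.uint8)[y0:y1,x0:x1];h=cv2.findContours(m,cv2.RETR_EXTERNAL,cv2.CHAIN_APPROX_NONE)[0];c=max(h,key=cv2.contourArea)[:,0]+[x0,y0]
    w=(plane(s,c,.06)[:,:2]*1000).astype(np.float32);r=cv2.minAreaRect(w);print(n,r,cv2.contourArea(w))
    g=blobs(s,'green',(300,255,365,300) if n=='top1' else(290,260,320,280));print([(b[0],plane(s,b[1],.06)[0].round(4)) for b in g])
E
```

```text
time_s: 8.9
tcp_pos: [0.4773, 0.2826, 0.0375]
eef_rot: [0.189, 0.982, -0.001, -0.001]
wrist_force: [0.2, 0.2, 0.1]
gripper_width: 0.0599
grip_force: 0.0
d tool [-0.0005  0.0006 -0.0015] turn -0.0003 z [-0.0027 -0.0011 -1.    ] w 0.059853678976575286 t 8.9 [ 0.4   0.55 -0.42  0.6   0.    0.78]
top1 ((516.9700927734375, -15.9678955078125), (8.787679672241211, 13.218414306640625), 1.493276834487915) 84.62295402275049
[(np.int32(13), array([ 0.5271, -0.0566,  0.06  ]))]
side1 ((538.6005859375, -19.20380401611328), (20.76667594909668, 41.58735275268555), 74.36365509033203) 283.8830360798456
[(np.int32(12), array([ 0.5274, -0.0582,  0.06  ]))]
```

```bash

python3 inch.py '0 0 -.001 0 0;0 0 0 0 0;0 0 0 0 0;0 0 0 0 0;0 0 0 0 0;0 0 0 0 0;0 0 0 0 0' 90
python3 inch.py '0 0 -.01 0 0;0 0 -.02 0 0;0 0 -.03 0 0;0 0 -.03 0 0;0 0 -.03 0 0;0 0 0 -.1 0;0 0 0 -.0833 0;0 0 0 0 0'
python3 d.py .535 -.019 .160 78.7
```

```text
time_s: 9.6
tcp_pos: [0.4793, 0.2834, 0.041]
eef_rot: [0.189, 0.982, 0.0, 0.001]
wrist_force: [1.0, -0.1, 6.3]
gripper_width: 0.0126
grip_force: 88.7
time_s: 10.4
tcp_pos: [0.4779, 0.2829, 0.1605]
eef_rot: [0.099, 0.995, -0.0, -0.0]
wrist_force: [0.2, -0.5, -1.7]
gripper_width: 0.0126
grip_force: 87.9
d tool [-0.1152 -0.2849  0.0005] turn -0.0004 z [-7.e-04 -2.e-04 -1.e+00] w 0.012590979717113465 t 10.4 [ 0.4   0.4  -0.3   0.88  0.    0.6 ]
```

```bash

python3 inch.py '-.0115 -.0285 0 0 0;-.0115 -.0285 0 0 0;-.0115 -.0285 0 0 0;-.0115 -.0285 0 0 0;-.0115 -.0285 0 0 0;-.0115 -.0285 0 0 0;-.0115 -.0285 0 0 0;-.0115 -.0285 0 0 0;-.0115 -.0285 0 0 0;-.0115 -.0285 0 0 0'
python3 inch.py '0 0 .02 0 0;0 0 .015 0 0;0 0 0 0 0;0 0 0 0 0'
python3 d.py .535 -.019 .125 78.7
python3 - <<'E'
from h import *
from rig import arm, snapshot
S=snapshot('side');T=snapshot('top')
for n,s in(('top2',T),('side2',S)):pickle.dump(s,open(n+'.pkl','wb'))
a=cv2.resize(S['frame'][170:290,255:345,::-1],None,fx=5,fy=5,interpolation=cv2.INTER_CUBIC);b=cv2.resize(T['frame'][230:320,290:370,::-1],None,fx=4.2,fy=4.2,interpolation=cv2.INTER_CUBIC)
o=np.zeros((600,800,3),np.uint8);o[:a.shape[0],:a.shape[1]]=a;o[:b.shape[0],460:460+b.shape[1]]=b;cv2.imwrite('pics/p2.png',o)
c=blobs(S,'yellow',(275,200,335,262),10)
for b in c: print(b[0],b[1],b[2].min(0),b[2].max(0))
y=max(c,key=lambda b:b[0])[2]; 
for z in(.102,.110):print(cv2.minEnclosingCircle((plane(S,y,z)[:,:2]*1000).astype(np.float32)))
r=blobs(S,'red',(275,180,335,250));print([(b[0],plane(S,b[1],.13)[0]) for b in r])
E
```

```text
time_s: 11.4
tcp_pos: [0.5348, -0.02, 0.1599]
eef_rot: [0.1, 0.995, 0.0, -0.001]
wrist_force: [0.2, -0.1, -1.8]
gripper_width: 0.0125
grip_force: 88.2
time_s: 11.8
tcp_pos: [0.5348, -0.0187, 0.1251]
eef_rot: [0.099, 0.995, 0.0, -0.001]
wrist_force: [0.4, -0.3, -1.5]
gripper_width: 0.0125
grip_force: 88.2
d tool [-0.0003 -0.0002  0.0001] turn -0.0011 z [-1.6e-03  3.0e-04 -1.0e+00] w 0.012495498358085362 t 11.8 [-0.17  0.41 -0.39  0.77  0.    0.03]
79 [296.39 244.85] [289 237] [304 249]
((521.349609375, -20.92128562927246), 21.703144073486328)
((520.1144409179688, -27.056062698364258), 21.47538948059082)
[(np.int32(75), array([ 0.51652968, -0.02047576,  0.13      ])), (np.int32(41), array([ 0.55148362, -0.02842942,  0.13      ]))]
```

View pics/p2.png

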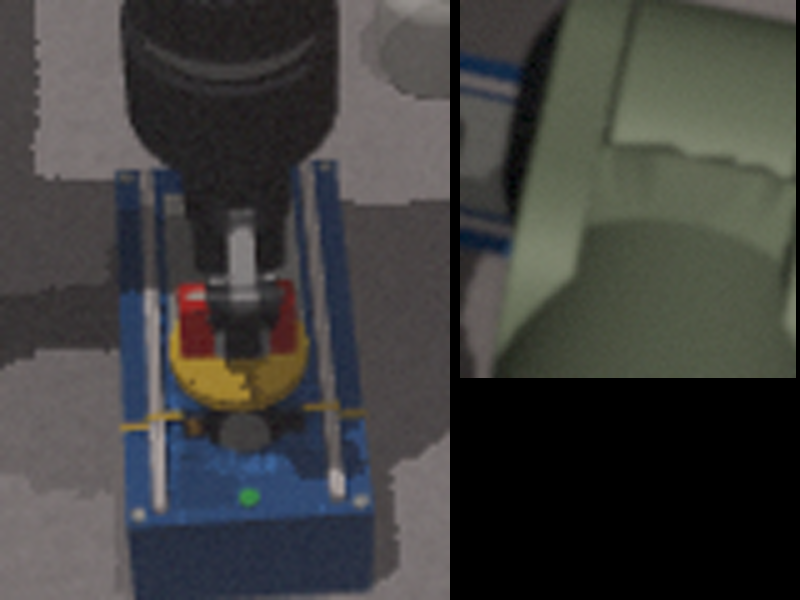

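Side view: the flange spans columns 289.2 to 316.8 near row 240, directly above the socket (crop 245,432), and the wing is in line with the yellow marks. Checking the lateral offset by ray.

```bash
python3 - <<'E'
from h import *
S=load('side2')
p=plane(S,[(289.2,241.5),(316.8,238.5)],.108);print('flange',p,p.mean(0),np.linalg.norm(p[0]-p[1]))
# bottom rim of flange near edge crop(242,409), should be 28mm from axis towards camera at z .102
print('front rim',plane(S,[(303.4,251.8)],.102))
print('plunger',plane(S,[(304,256.4)],.052), 'slot ends',plane(S,[(292.4,255.6),(315.4,253.4)],.06))
E
```

```text
flange [[ 0.50744477 -0.01811229  0.108     ]
 [ 0.56243299 -0.02554507  0.108     ]] [ 0.53493888 -0.02182868  0.108     ] 0.05548829445993639
front rim [[ 0.52923854 -0.04616522  0.102     ]]
plunger [[ 0.53567036 -0.02145148  0.052     ]] slot ends [[ 0.5117601  -0.01874146  0.06      ]
 [ 0.55913303 -0.02609591  0.06      ]]
```

```bash

python3 inch.py '-.0006 -.0008 .01 0 0;0 0 .01 0 0;0 0 .004 0 0;0 0 .003 0 0;0 0 .002 0 0;0 0 0 0 0'
python3 inch.py '0 0 .002 0 0;0 0 .001 0 0;0 0 0 0 0'
python3 d.py .5353 -.0198 .083 78.7
```

```text
time_s: 12.5
tcp_pos: [0.5356, -0.0198, 0.096]
eef_rot: [0.099, 0.995, 0.0, -0.0]
wrist_force: [-0.3, -0.1, -1.6]
gripper_width: 0.0126
grip_force: 88.2
time_s: 12.8
tcp_pos: [0.5358, -0.0198, 0.0933]
eef_rot: [0.099, 0.995, 0.0, 0.0]
wrist_force: [0.3, -0.6, -2.3]
gripper_width: 0.012
grip_force: 88.2
d tool [ 0.0005 -0.0001  0.0103] turn -0.0004 z [ 0.  0. -1.] w 0.01199598391671069 t 12.8 [-0.17  0.45 -0.43  0.7   0.    0.02]
```

```bash

python3 inch.py '0 0 .003 0 0;0 0 .003 0 0;0 0 .002 0 0;0 0 .001 0 0;0 0 .001 0 0;0 0 0 0 0'
python3 inch.py '0 0 .001 0 0;0 0 0 0 0;0 0 0 0 0'
python3 d.py .5353 -.0198 .083 78.7
```

```text
time_s: 13.4
tcp_pos: [0.5361, -0.0199, 0.0838]
eef_rot: [0.099, 0.995, -0.0, 0.0]
wrist_force: [-1.8, 0.5, 8.0]
gripper_width: 0.0122
grip_force: 89.5
time_s: 13.7
tcp_pos: [0.5361, -0.0199, 0.0831]
eef_rot: [0.099, 0.995, -0.0, 0.0]
wrist_force: [-1.8, 1.2, 8.3]
gripper_width: 0.0124
grip_force: 89.6
d tool [ 0.0008 -0.0001  0.0001] turn -0.0002 z [ 8.e-04 -3.e-04 -1.e+00] w 0.01236249399945083 t 13.7 [-0.17  0.46 -0.44  0.67 -0.    0.02]
```

```bash

python3 inch.py '0 0 .001 0 0;0 0 0 0 0;0 0 0 0 0'
python3 inch.py '0 0 .001 0 0;0 0 0 0 0;0 0 0 0 0' 110
```

```text
time_s: 14.0
tcp_pos: [0.5361, -0.0199, 0.083]
eef_rot: [0.099, 0.995, -0.0, 0.001]
wrist_force: [-5.6, 0.2, 15.8]
gripper_width: 0.0122
grip_force: 90.7
time_s: 14.3
tcp_pos: [0.5361, -0.02, 0.083]
eef_rot: [0.099, 0.995, -0.0, 0.001]
wrist_force: [-8.2, 0.3, 25.7]
gripper_width: 0.012
grip_force: 108.6
```

```bash

python3 inch.py '.0008 0 0 .05 0;0 0 0 .1 0;0 0 0 .1 0;0 0 0 .1 0;0 0 0 .1 0;0 0 0 0 0'
python3 d.py .5353 -.0198 .083 78.7
```

```text
time_s: 14.9
tcp_pos: [0.5366, -0.0203, 0.083]
eef_rot: [0.319, 0.948, -0.0, 0.002]
wrist_force: [-5.0, -1.0, 21.9]
gripper_width: 0.0122
grip_force: 107.8
d tool [ 0.0014 -0.0004 -0.    ] turn -0.452 z [ 0.004  -0.0016 -1.    ] w 0.01223777201632493 t 14.9 [-0.17  0.46 -0.44  0.67 -0.    0.47]
```

```bash

python3 inch.py '0 0 0 .1 0;0 0 0 .1 0;0 0 0 .1 0;0 0 0 .1 0;0 0 0 .1 0;0 0 0 .1 0;0 0 0 .1 0;0 0 0 .1 0;0 0 0 .1 0;0 0 0 0 0'
python3 d.py .5353 -.0198 .083 78.7
python3 inch.py '0 0 0 .1 0;0 0 0 .06 0;0 0 0 .04 0;0 0 0 0 0'
python3 d.py .5353 -.0198 .083 78.7
python3 -c "
from rig import arm, snapshot;print(arm.observe()['ft_torque'])"
```

```text
time_s: 15.9
tcp_pos: [0.5349, -0.0211, 0.083]
eef_rot: [0.7, 0.715, -0.001, 0.002]
wrist_force: [-10.7, -4.1, 26.4]
gripper_width: 0.0122
grip_force: 108.6
d tool [0.0013 0.0004 0.    ] turn -1.3522 z [ 7.0e-04 -3.8e-03 -1.0e+00] w 0.012206809265620207 t 15.9 [-0.18  0.46 -0.44  0.67 -0.    1.37]
time_s: 16.3
tcp_pos: [0.5345, -0.0209, 0.0831]
eef_rot: [0.767, 0.642, -0.001, 0.001]
wrist_force: [-11.0, -2.8, 28.2]
gripper_width: 0.0121
grip_force: 108.8
d tool [0.0012 0.0006 0.0001] turn -1.5508 z [ 1.0e-04 -3.3e-03 -1.0e+00] w 0.012096522249760707 t 16.3 [-0.18  0.46 -0.44  0.67 -0.    1.57]
[-0.38466407  2.33235116  0.21993107]
```

```bash

python3 inch.py '0 0 0 .05 0;0 0 0 .03 0;0 0 0 0 0;0 0 0 0 0'
python3 d.py .5353 -.0198 .083 78.7
python3 - <<'E'
from h import *
from rig import arm, snapshot
print(arm.observe()['ft_torque'])
S=snapshot('side')
cv2.imwrite('pics/p3.png',cv2.resize(S['frame'][170:290,240:360,::-1],None,fx=5,fy=5,interpolation=cv2.INTER_CUBIC))
E
```

```text
time_s: 16.7
tcp_pos: [0.5343, -0.0207, 0.083]
eef_rot: [0.791, 0.611, -0.001, 0.001]
wrist_force: [-11.9, -2.1, 28.0]
gripper_width: 0.0119
grip_force: 109.1
d tool [0.0011 0.0008 0.    ] turn 1.5126 z [-3.0e-04 -3.1e-03 -1.0e+00] w 0.011909692794195287 t 16.7 [-0.18  0.46 -0.44  0.67 -0.    1.65]
[-0.37787081  2.41071464  0.608174  ]
```

View pics/p3.png

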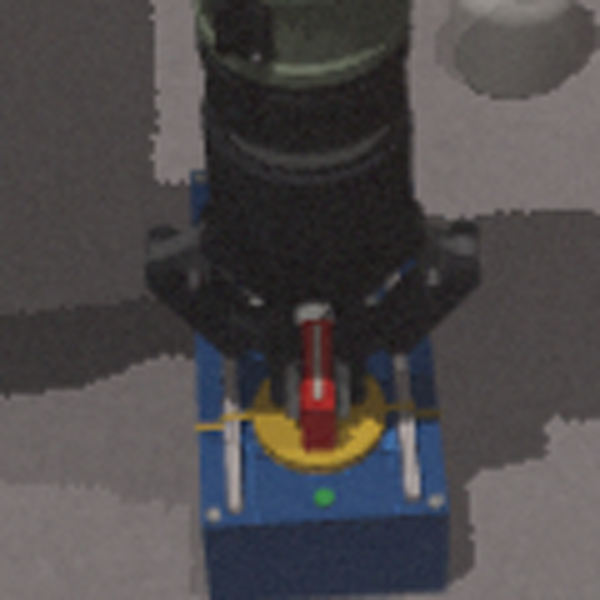

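The wing's white line (crop 318,350) now points along station y at the green dot, and the flange is flush. The torque rise to 0.61 N m shows the ring is at its stop, so I'm handing in.

```bash
python3 -c "
from rig import arm, snapshot;print(arm.finish_job())"
```

```text
the job is handed in; nothing more can be done
None
```

The job is handed in at about 17 s: the shutter is open, and the plug is held gripped, pressed flush and turned a quarter turn clockwise to its stop; the hand-in call returned no verdict.

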